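# Make up the dropper-bottle carrier

### The arm

A 7-joint arm with a two-finger parallel gripper is mounted at the origin on the work surface. World frame = base frame: x ahead of the robot, y to its left, z up, the work surface at z = 0. Lengths are in mm, angles in rad, forces in N, time in s.
With the tool pointing down it reaches from about 425 to 950 mm from the base axis. Payload 16.7 kg.
Tool frame: the origin (TCP) lies between the finger pads; the fingertips stand 19 mm ahead of it and the grasp point (between the pads) is the TCP; z points along the fingers, y is the line along which they close (so a half turn about z gives the same grasp; the last joint's range is limited). The gripper opens to 94 mm and grips with 3 to 60 N. Pads are 16 mm wide; open, the fingers measure 119 mm over their backs; the gripper's body (75 mm by 177 mm) begins 78 mm behind the grasp point.
Start: joints at [1.077, 0.426, 0.074, 1.606, -0.034, 1.111, -0.067], TCP at [227.488, -635.472, 224.467] pointing down, gripper open.
Joint ranges: [-2.85, 2.85], [-0.5, 2.14], [-1.23, 1.37], [0.21, 2.46], [-1.02, 4.16], [0.16, 2.05], [-2.73, 2.73]. Speed limits (rad/s): [1.89, 1.89, 2.39, 2.39, 3.01, 3.01, 3.01].

### API

Orientations are given as a unit quaternion [w, x, y, z].
In Python, from workcell import get_state, capture, camera_model, finish_job gives the robot as it stands. The module is installed in compiled form; this text tells all that it offers.
- The arm moves only by the shell command python3 -m crank 'ROWS'. ROWS is JSON, a list that holds one entry, the list of rows, each a list of 7 numbers: the opening, from 0 (shut) to 1 (fully open), then the shift along the world's x, y, z in m, then the turn, a rotation vector about the world's x, y, z in rad. In form: [[[fingers, dx, dy, dz, rx, ry, rz], ...]]. A call has 1 to 20 rows; each row shifts and turns the commanded pose from where the row before left it; what a row does not reach is not made up. A row lasts 1/8 s, in which the tool goes at most 62.5 mm and 10.7 degrees, less where a joint would pass 70% of its speed; a pose out of reach is approached as far as the arm can. A call is refused whole if a number of a shift passes 0.0625 or a number of a turn 0.188, either way. A call with a gripper value outside its range is refused whole. The fingers move at their own pace and stop on an object; the grip force is fixed at half the most. Time passes only in rows, so rows that do not move let the fingers close. It gives the time, the measured TCP pose, the force, the opening and the grip force at its end, in the units of the state.
- get_state(): the state, without advancing time (a new reading comes with each control period).
- capture(name): name is "side" or "top" or "wrist"; returns the picture (384x512x3 uint8, blue, green, red); there is no depth.
- camera_model(name): a dict with "fx", "fy", "cx", "cy" (pixels), "xyz" and "rotation" of the camera in the world. Camera axes: x right, y down, z forward; pixel columns grow to the right and rows downward; lengths in mm; the calibration is good to about 2 mm. A picture is of the moment at which its call begins: read the wrist's pose just before it. camera_model takes no time and is no camera call; for the wrist camera it gives the pose at the moment of the call.
- finish_job(): hands the job in; it is judged then, once.
The state is a dict: "clock": time; "joint_pos": joint angles; "dq": joint speeds; "joint_torque": joint torques, N m; "position": TCP position; "tool_rot": TCP orientation; "wrist_force": force on the tool from outside, world axes, zero at the start; "wrist_torque": the same for the moment, N m; "finger_gap": finger opening in mm; "gripper_force": force on a finger pad.
Only numpy, scipy, OpenCV 4.12 (cv2) and the standard library are available. Lean on these libraries where they do the work, as an engineer would, in place of code of your own. Each camera call takes 0.05 s, during which the arm holds its last target. There are 200 camera calls.

### The job

Make up the bottle carrier with the four dropper bottles from the bench: the two large ones in its two large pockets and the two small ones in its two small pockets, each standing upright on the pocket floor. The flat-capped bottle left in the carrier does not belong there: stand it on the marble slab. Leave the other two flat-capped bottles where they stand on the bench, and do not drop or knock over any bottle.

Things in the scene. Friction and masses are not known exactly. Their poses are not given: they have to be found in the camera images.
- big_dropper_a: Large amber dropper bottle: 39 mm across, straight-sided up to 64 mm above its base, then a shoulder; on the neck a white collar 25 mm across (81 to 95 mm) and above it a slim rubber bulb 15 mm across, 118 mm high overall, about 130 g. Origin at the centre of its base, z up along the bottle. Stands upright, loose, glass. The two large dropper bottles are alike. Starts on the bench.
- big_dropper_b: Large amber dropper bottle: 39 mm across, straight-sided up to 64 mm above its base, then a shoulder; on the neck a white collar 25 mm across (81 to 95 mm) and above it a slim rubber bulb 15 mm across, 118 mm high overall, about 130 g. Origin at the centre of its base, z up along the bottle. Stands upright, loose, glass. The two large dropper bottles are alike. Starts on the bench.
- small_dropper_a: Small amber dropper bottle: 25 mm across, straight-sided up to 48 mm above its base, then a shoulder; on the neck a white collar 18 mm across (59 to 71 mm) and above it a slim rubber bulb 11 mm across, 92 mm high overall, about 50 g. Origin at the centre of its base, z up along the bottle. Stands upright, loose, glass. The two small dropper bottles are alike. Starts on the bench.
- small_dropper_b: Small amber dropper bottle: 25 mm across, straight-sided up to 48 mm above its base, then a shoulder; on the neck a white collar 18 mm across (59 to 71 mm) and above it a slim rubber bulb 11 mm across, 92 mm high overall, about 50 g. Origin at the centre of its base, z up along the bottle. Stands upright, loose, glass. The two small dropper bottles are alike. Starts on the bench.
- stray_screwcap: Large amber bottle with a broad flat white screw cap and no bulb: 39 mm across, straight-sided up to 64 mm above its base, then a shoulder, cap 34 mm across (81 to 99 mm), 99 mm high overall, about 130 g. Origin at the centre of its base, z up along the bottle. Stands upright, loose, glass. Starts standing in one of the carrier's two large pockets, where it does not belong.
- big_screwcap: Another large amber bottle with the same broad flat screw cap (39 mm across, 99 mm high). Origin at the centre of its base. Stands on the bench and is to stay there.
- small_screwcap: Small amber bottle with a flat screw cap (25 mm across, cap 23 mm across, 75 mm high). Origin at the centre of its base. Stands on the bench and is to stay there.
- carrier: Low grey bottle carrier, 124 (x) by 136 mm (y), 184 mm over the end loops, fixed to the bench at any yaw. Origin: centre of its underside. Four square one-bottle pockets; their floor is 4 mm, wall tops 24 mm above the bench. In its axes the large pockets (56 mm square) are centred at x = +30, y = +36 and -36 mm, the small ones (42 mm square) at x = -37, y = +36 and -36 mm.
- slab: White marble slab, 160 mm (x) by 200 mm (y) by 15 mm thick, lying empty and fixed on the bench. Origin at the centre of its underside; its top is 15 mm above the bench.
There are look-alikes about, which are no part of the job. Of the things that look like the carrier, the middle-sized one is meant.

How it is judged:
By the outcome, as a careful person would: the job done as asked, in the order asked, and still so for the second after the job is handed in, with the robot touching nothing.
It also fails if it takes over 134 s, if anything falls off the work surface, if the arm or the gripper's body presses on something with over 40 N, if the wrist force passes 120 N, or if a joint passes its speed limit or range.

## Working session

There is one attempt and no reset: what is moved stays moved. The work goes in short steps, Python scripts to look and compute and a shell command to move; the robot and the scene stay as the last step left them, time stands still between calls to the robot, and variables do not carry over. Pictures are saved under pics/ and viewed, at most 14 in all, crops included, and the job is handed in when it is done.

```bash
mkdir -p pics; python3 - <<'E'
from workcell import *
import cv2
s=get_state();print(s['clock'],s['position'],s['tool_rot'],s['finger_gap'])
for n in ['top','side']:
    im=capture(n);cv2.imwrite(f'pics/{n}0.png',im)
    cv2.imwrite(f'pics/{n}0v.png',cv2.resize(im,(800,600),interpolation=cv2.INTER_CUBIC))
for n in ['top','side','wrist']:
    print(n,camera_model(n))
E
```

```text
0.0 [ 227.33717643 -635.13770282  223.79435955] [-6.15759433e-04  9.85269794e-01  1.71005940e-01 -1.47260548e-04] 94.01807900384098
top {'fx': 403.13616092684333, 'fy': 403.13616092684333, 'cx': 247.6887516451187, 'cy': 189.1315408410201, 'xyz': array([ 297.73265428, -100.76952303, 1265.06822847]), 'rotation': array([ 0.06036126, -0.70241327,  0.70628691, -0.06427229])}
side {'fx': 379.7343005909723, 'fy': 379.7343005909723, 'cx': 256.37384711687656, 'cy': 191.6525254402303, 'xyz': array([ 32.66835523, 580.28698136, 685.84235796]), 'rotation': array([ 0.14715245, -0.26762262,  0.85265458, -0.42391562])}
wrist {'fx': 297.41029265839245, 'fy': 297.41029265839245, 'cx': 255.9100531173915, 'cy': 189.72540106539194, 'xyz': array([ 300.96930243, -609.40468812,  383.55655134]), 'rotation': array([ 0.1094946 ,  0.81043301, -0.57006911, -0.07893338])}
```

View pics/top0v.png

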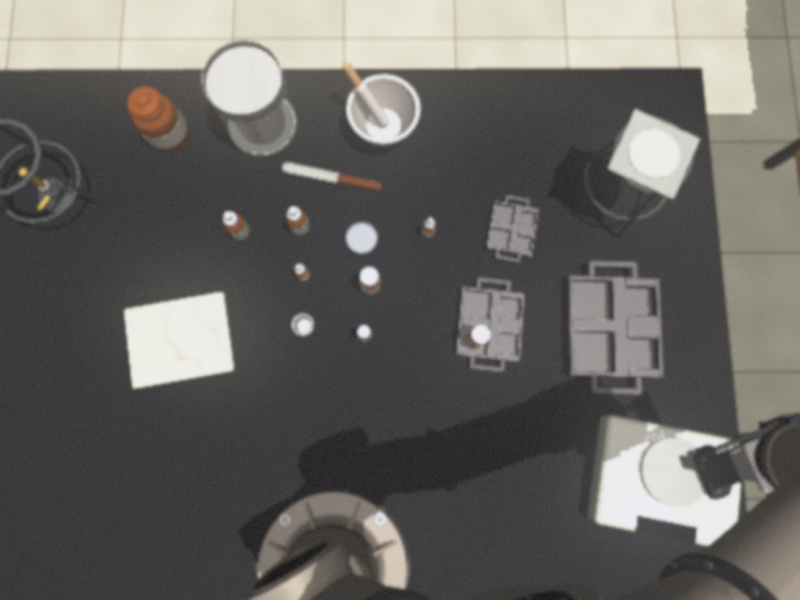

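View pics/side0v.png

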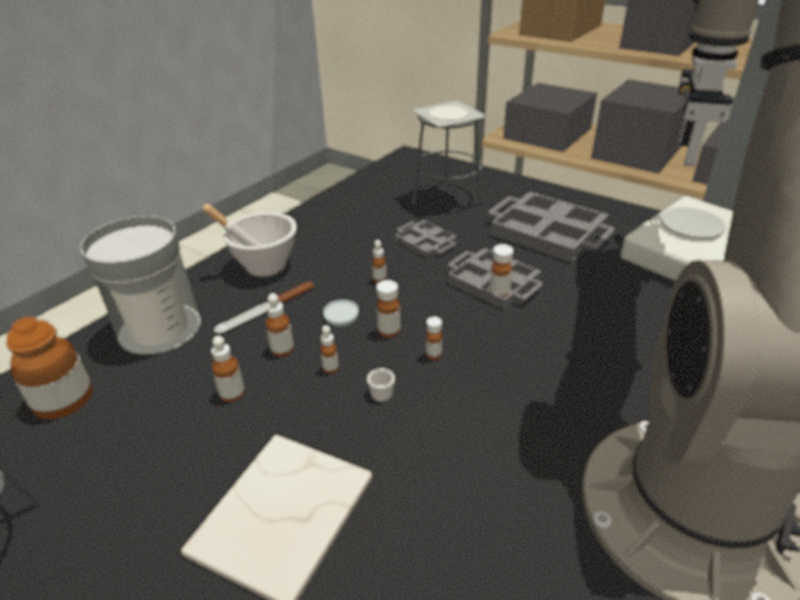

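The top view (800×600 pixels) shows:
- Bulb-topped bottles at (232,218) and (296,214), large, and at (302,270) and (429,223), small.
- Flat caps at (369,276) big, (364,332) small and (481,334), the stray in the carrier.
- Carriers at (513,228) small, (490,325) middle and (616,325) large.
- The slab at (179,340).
- Other white items that aren't bottles: a cup at (303,324) and a disc at (361,237).

The side view shows the same bottles: bulbs at (219,343), (274,299), (326,331) and (377,243), and flat caps at (387,287), (433,323) and (502,250).

Next I'll triangulate from the two views.

```bash
cat > h.py <<'E'
import numpy as np, cv2
from workcell import *
from scipy.spatial.transform import Rotation as R
def rot(q): return R.from_quat(np.roll(q,-1))
def ray(m,u,v):
    d=rot(m['rotation']).apply([(u-m['cx'])/m['fx'],(v-m['cy'])/m['fy'],1.0]); return np.array(m['xyz']),d/np.linalg.norm(d)
def plane(m,u,v,z):
    o,d=ray(m,u,v); return o+d*(z-o[2])/d[2]
def tri(rays):
    A=sum(np.eye(3)-np.outer(d,d) for o,d in rays); b=sum((np.eye(3)-np.outer(d,d))@o for o,d in rays)
    p=np.linalg.solve(A,b); return p,[round(float(np.linalg.norm(np.cross(p-o,d))),1) for o,d in rays]
def proj(m,p):
    c=rot(m['rotation']).inv().apply(np.array(p)-m['xyz']); return m['fx']*c[0]/c[2]+m['cx'],m['fy']*c[1]/c[2]+m['cy']
E
python3 - <<'E'
from h import *
np.set_printoptions(precision=1,suppress=True)
k=512/800
T,S=camera_model('top'),camera_model('side')
P={'bigA':((232,218),(219,343)),'bigB':((296,214),(274,299)),'smA':((301,268),(326,331)),'smB':((430,220),(377,243)),'bigS':((369,274),(387,285)),'smS':((364,331),(433,321)),'stray':((481,333),(502,248)),'slab':((179,340),(280,518)),'car':((491,324),(495,275))}
for n,(a,b) in P.items():
    r=[ray(T,a[0]*k,a[1]*k),ray(S,b[0]*k,b[1]*k)]; p,e=tri(r); print(n,p,e,'r',np.hypot(*p[:2]))
im=cv2.imread('pics/top0.png')
# grey carrier mask and slab corners
hsv=cv2.cvtColor(im,cv2.COLOR_BGR2HSV)
sl=cv2.inRange(im,(170,170,170),(255,255,255));sl[:,:70]=0;sl[:180]=0;sl[:,155:]=0;sl[260:]=0
c=max(cv2.findContours(sl,0,1)[0],key=cv2.contourArea);
q=cv2.boxPoints(cv2.minAreaRect(c));print('slab',[plane(T,*x,15)[:2] for x in q])
g=cv2.inRange(im,(75,75,75),(190,190,190));g[:,:280]=0;g[:,350:]=0;g[:172]=0;g[245:]=0
g=cv2.morphologyEx(g,cv2.MORPH_CLOSE,np.ones((5,5)))
c=max(cv2.findContours(g,0,1)[0],key=cv2.contourArea);print(cv2.minAreaRect(c))
q=cv2.boxPoints(cv2.minAreaRect(c));w=np.array([plane(T,*x,24)[:2] for x in q]);print('car',w,w.mean(0),[np.linalg.norm(w[i]-w[i-1]) for i in range(4)])
E
```

```text
bigA [661.2 191.3 101. ] [4.2, 4.2] r 688.356297242195
bigB [667.5  68.  105.2] [4.3, 4.3] r 671.0084827923866
smA [566.8  59.2  77.7] [2.9, 2.9] r 569.8451989642633
smB [ 657.7 -192.1   85. ] [0.8, 0.8] r 685.1497500768669
bigS [546.9 -74.3  98.1] [0.5, 0.5] r 551.9559391315715
smS [443.3 -63.2  72.3] [1.3, 1.3] r 447.7322783175839
stray [ 434.3 -281.4  103.4] [1.0, 1.0] r 517.4589511234309
slab [436.4 312.9  -4.6] [1.6, 1.6] r 536.9829290703709
car [ 461.8 -316.6   12.9] [0.2, 0.2] r 559.9064892612918
slab [array([495.5, 428.6]), array([531.3, 225. ]), array([374.2, 191.5]), array([340., 391.])]
((314.3138122558594, 207.23448181152344), (43.01756286621094, 61.03843307495117), 4.763641834259033)
car [[ 372.9 -238.2]
 [ 563.4 -258.9]
 [ 551.2 -393.5]
 [ 361.3 -369.3]] [ 462.2 -315. ] [np.float64(131.59510624029878), np.float64(191.61167856968478), np.float64(135.16201524308494), np.float64(191.51457567366964)]
```

```bash
python3 -m crank '[[[1,0.01,0.02,0.02,0,0,0],[1,0.017,0.034,0.01,0,0,0],[1,0.017,0.034,0.01,0,0,0],[1,0.017,0.034,0.01,0,0,0],[1,0.017,0.034,0.01,0,0,0],[1,0.017,0.034,0.01,0,0,0],[1,0.017,0.034,0.01,0,0,0],[1,0.017,0.034,0.01,0,0,0],[1,0.017,0.034,0,0,0,0],[1,0.017,0.034,0,0,0,0],[1,0,0,0,0,0,0],[1,0,0,0,0,0,0]]]'
python3 - <<'E'
from h import *
import pickle
m=camera_model('wrist');im=capture('wrist');cv2.imwrite('pics/w1.png',im);pickle.dump(m,open('pics/w1.pkl','wb'))
cv2.imwrite('pics/w1v.png',cv2.resize(im,(800,600),interpolation=cv2.INTER_CUBIC));print(m['xyz'])
E
```

```text
clock: 1.6
position: [390.1, -309.9, 314.4]
tool_rot: [-0.0, 0.985, 0.171, -0.0]
wrist_force: [0.2, -0.4, -0.2]
finger_gap: 94.0
gripper_force: 0.0
[ 463.70187968 -284.02423235  474.02894077]
```

View pics/w1v.png

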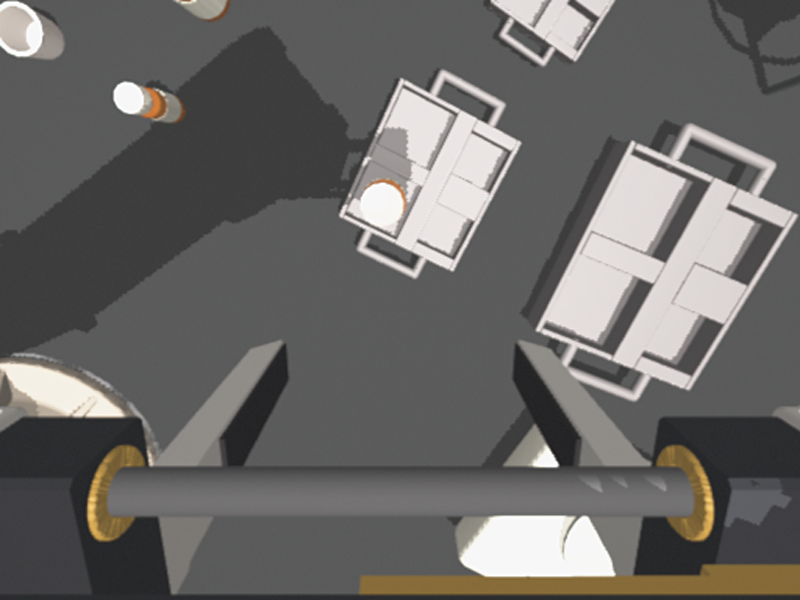

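The wrist view shows the middle carrier with outer corners at about (401,80), (521,143), (453,270) and (340,215). The large pockets are on the left, with the stray's cap at (382,203) in the lower-left one. The right column is the two small pockets. Two more wrist views will cover the bottles.

```bash
cat > snap.py <<'E'
import sys,pickle
from h import *
n=sys.argv[1]
m=camera_model('wrist');im=capture('wrist');cv2.imwrite(f'pics/{n}.png',im);pickle.dump(m,open(f'pics/{n}.pkl','wb'))
cv2.imwrite(f'pics/{n}v.png',cv2.resize(im,(800,600),interpolation=cv2.INTER_CUBIC));print(m['xyz'])
E
python3 -m crank '[[[1,0.008,0.02,0,0,0,-0.1],[1,0.012,0.03,0,0,0,-0.1],[1,0.012,0.03,0,0,0,-0.1],[1,0.012,0.03,0,0,0,-0.04],[1,0.012,0.03,0,0,0,0],[1,0.012,0.03,0,0,0,0],[1,0.012,0.02,0,0,0,0],[1,0,0,0,0,0,0],[1,0,0,0,0,0,0]]]' && python3 snap.py w2
python3 -m crank '[[[1,0,0.02,0,0,0,0],[1,0,0.03,0,0,0,0],[1,0,0.03,0,0,0,0],[1,0,0.03,0,0,0,0],[1,0,0.03,0,0,0,0],[1,0,0.03,0,0,0,0],[1,0,0.02,0,0,0,0],[1,0,0,0,0,0,0],[1,0,0,0,0,0,0]]]' && python3 snap.py w3
```

```text
clock: 2.78
position: [470.1, -120.8, 314.3]
tool_rot: [0.0, 1.0, 0.001, -0.0]
wrist_force: [-0.2, 0.0, -0.4]
finger_gap: 94.0
gripper_force: 0.0
[ 548.2084205  -120.86861047  473.94313911]
clock: 3.95
position: [470.6, 69.1, 314.4]
tool_rot: [0.0, 1.0, 0.001, -0.0]
wrist_force: [-0.4, 0.5, 0.9]
finger_gap: 93.8
gripper_force: 0.0
[548.64019666  69.10912503 474.09919491]
```

View pics/w2v.png

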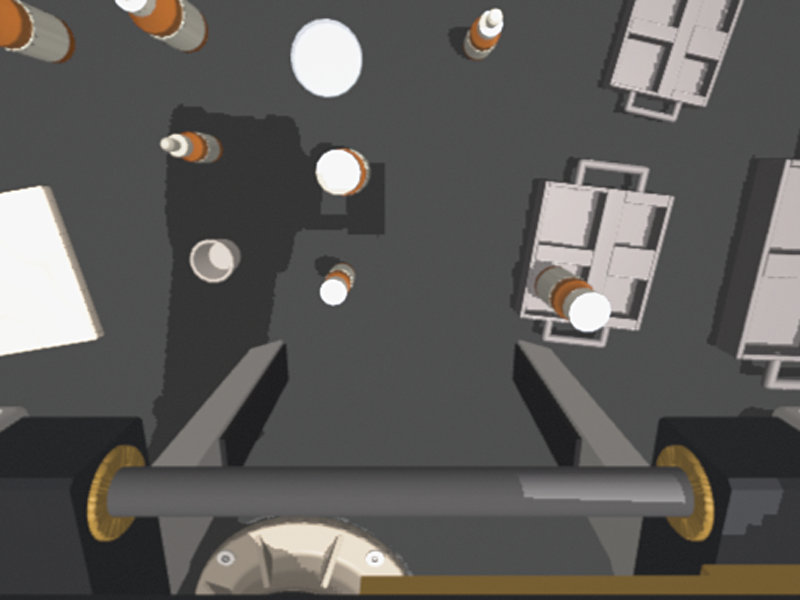

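View pics/w3v.png

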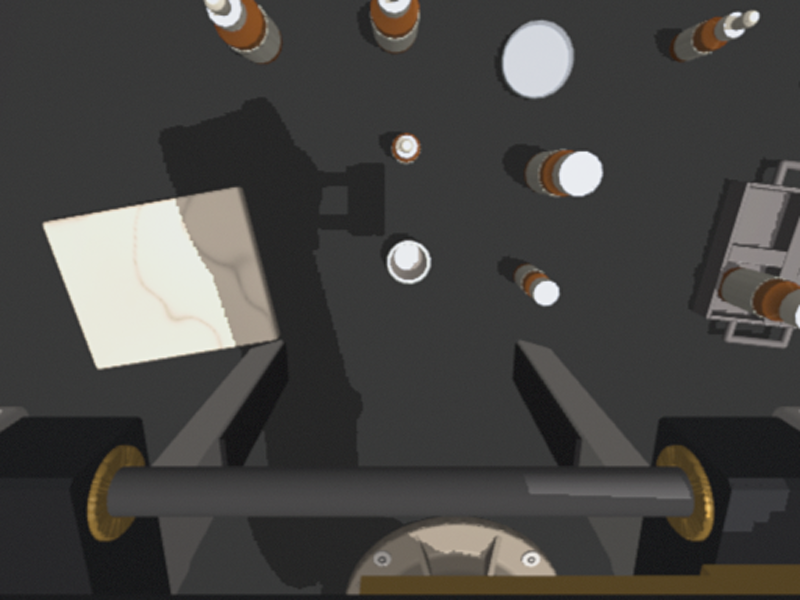

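In w2 and w3 the bulbs, caps and carrier are sharp:
- Small bulb A is at (167,144) in w2 and (406,146) in w3.
- Small bulb B is at (495,17) in w2 and (751,18) in w3.
- The stray cap is at (588,311) in w2.
- The slab corners in w3 are (241,188), (278,338), (98,369) and (43,223).

The big droppers are cut off at the top edge, so they need one view from further forward.

```bash
python3 - <<'E'
from h import *
import pickle
np.set_printoptions(precision=1,suppress=True)
k=512/800
M={n:pickle.load(open(f'pics/{n}.pkl','rb')) for n in('w1','w2','w3')}; I={n:cv2.imread(f'pics/{n}.png') for n in M}
def blob(n,p):
    u,v=p[0]*k,p[1]*k; mk=(I[n].min(2)>225).astype(np.uint8); l=cv2.connectedComponentsWithStats(mk,connectivity=4)
    i=l[1][int(round(v)),int(round(u))]
    return (l[3][i],l[2][i]) if i else (np.array([u,v]),None)
for n,d in {'stray':{'w1':(382,203),'w2':(588,311)},'bigS':{'w2':(341,172),'w3':(578,174)},'smS':{'w1':(128,98),'w2':(333,292),'w3':(545,294)}}.items():
    b={x:blob(x,d[x]) for x in d}; print(n,*tri([ray(M[x],*b[x][0]) for x in d]),[ (y[0]/k,y[1]) for y in b.values()])
for n,d in {'smA':{'w2':(167,144),'w3':(406,146)},'smB':{'w2':(495,16),'w3':(752,17)},'carTL':{'w1':(401,80),'w2':(545,180)},'carTR':{'w1':(521,143),'w2':(673,197)},'carBR':{'w1':(453,270),'w2':(638,330)},'carBL':{'w1':(340,215),'w2':(520,316)}}.items():
    print(n,*tri([ray(M[x],d[x][0]*k,d[x][1]*k) for x in d]))
for x,q in {'w1':[(401,80),(521,143),(453,270),(340,215)],'w2':[(545,180),(673,197),(638,330),(520,316)]}.items():
    w=np.array([plane(M[x],a*k,b*k,24)[:2] for a,b in q]);print(x,w,w.mean(0),[np.linalg.norm(w[i]-w[i-1]) for i in range(4)])
    e=(w[0]+w[3]-w[1]-w[2]); print('x axis',np.degrees(np.arctan2(e[1],e[0])));e=(w[0]+w[1]-w[3]-w[2]); print('y axis',np.degrees(np.arctan2(e[1],e[0])))
w=np.array([plane(M['w3'],a*k,b*k,15)[:2] for a,b in[(241,188),(278,338),(98,369),(43,223)]]);print('slab',w,w.mean(0))
E
```

```text
stray [ 431.9 -278.5  103.2] [0.8, 0.8] [(array([379.8, 205.2]), array([224, 117,  34,  31, 640], dtype=int32)), (array([589.4, 311.2]), array([364, 187,  27,  25, 507], dtype=int32))]
bigS [544.8 -71.6  96.7] [0.3, 0.3] [(array([337.7, 170.8]), array([203,  96,  27,  28, 595], dtype=int32)), (array([579.8, 173. ]), array([359,  98,  26,  27, 546], dtype=int32))]
smS [441.3 -60.7  74.1] [0.3, 0.2, 0.1] [(array([128. ,  97.2]), array([ 73,  53,  19,  20, 295], dtype=int32)), (array([332.6, 291.2]), array([205, 179,  17,  16, 203], dtype=int32)), (array([545.9, 292.5]), array([342, 180,  15,  15, 165], dtype=int32))]
smA [565.   64.8  86.1] [0.2, 0.2]
smB [ 656.  -190.3   87.6] [0.2, 0.2]
carTL [ 536.  -258.7   15.9] [0.6, 0.6]
carTR [ 521.5 -381.5   20.2] [0.3, 0.3]
carBR [ 388.2 -365.5   23.1] [0.7, 0.7]
carBL [ 401.9 -243.6   21.2] [0.3, 0.3]
w1 [[ 534.2 -258.8]
 [ 521.3 -380.8]
 [ 389.  -365.7]
 [ 402.6 -244. ]] [ 461.8 -312.3] [np.float64(132.48133394008008), np.float64(122.6480206668454), np.float64(133.1633567342397), np.float64(122.42171878367547)]
x axis 83.79154819971265
y axis -6.490462633998201
w2 [[ 536.8 -256.5]
 [ 521.5 -379.1]
 [ 387.9 -364.7]
 [ 402.6 -242.7]] [ 462.2 -310.7] [np.float64(134.90689407273692), np.float64(123.55247015254629), np.float64(134.3599769808793), np.float64(122.85367408130676)]
x axis 83.0146268480155
y axis -6.0141468581289725
slab [[528.8 222.7]
 [375.1 197.4]
 [339.  393. ]
 [494.7 420.5]] [434.4 308.4]
```

```bash
python3 -m crank '[[[1,0.02,0,0,0,0,0],[1,0.03,0,0,0,0,0],[1,0.03,0.01,0,0,0,0],[1,0.03,0.02,0,0,0,0],[1,0.03,0.02,0,0,0,0],[1,0.01,0.01,0,0,0,0],[1,0,0,0,0,0,0],[1,0,0,0,0,0,0]]]' && python3 snap.py w4
```

```text
clock: 5.0
position: [619.9, 129.5, 314.6]
tool_rot: [0.0, 1.0, 0.001, -0.0]
wrist_force: [-0.6, 0.9, 0.4]
finger_gap: 94.2
gripper_force: 0.0
[698.00982808 129.56248123 474.31712851]
```

View pics/w4v.png

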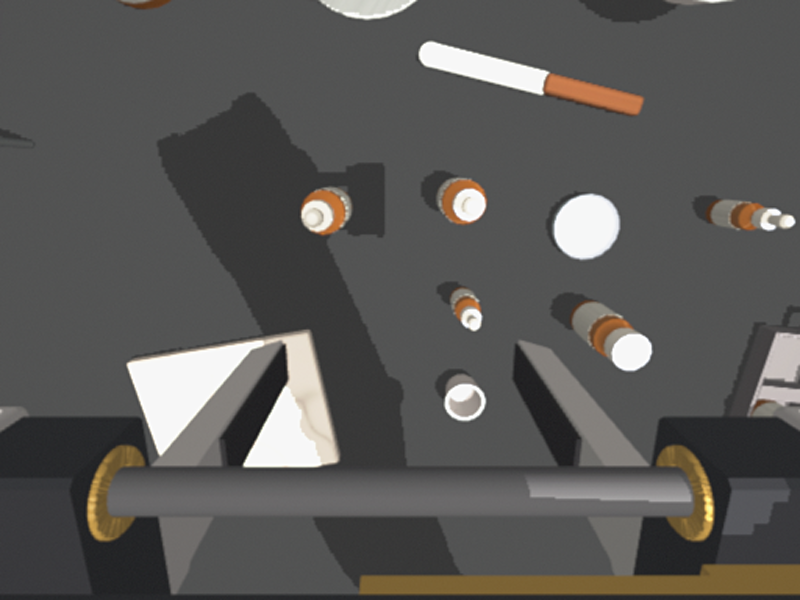

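w4 shows big dropper bulbs at (314,215) and (469,203), small dropper bulbs at (473,322) and (787,221), and the big screw cap at (629,351). Before reaching, these are the candidates:
- **Stray:** the flat cap in the middle carrier, w1 (382,203). Not the big screw cap on the bench at w4 (629,351), nor the small one at w2 (333,292).
- **Carrier:** the middle one, not the small one at w1 (555,20) or the large one at w1 (665,265).
- **Droppers:** the four bulbs listed above.

I'll check this choice in one close crop.

```bash
python3 - <<'E'
from h import *
import pickle
np.set_printoptions(precision=1,suppress=True)
k=512/800
M={n:pickle.load(open(f'pics/{n}.pkl','rb')) for n in('w1','w2','w3','w4')}
for n,d in {'bigA':{'w3':(214,4),'w4':(314,215)},'bigB':{'w3':(396,0),'w4':(469,203)},'smA':{'w2':(167,144),'w3':(406,146),'w4':(473,322)},'smB':{'w2':(495,16),'w3':(752,17),'w4':(788,221)}}.items():
    print(n,*tri([ray(M[x],d[x][0]*k,d[x][1]*k) for x in d]))
    print(plane(M['w4'],d['w4'][0]*k,d['w4'][1]*k,115 if n[0]=='b' else 89))
a=cv2.imread('pics/w4.png')[95:255,180:430];b=cv2.imread('pics/w1.png')[20:180,190:340]
cv2.imwrite('pics/crop.png',cv2.resize(np.hstack([a,b]),(800,320),interpolation=cv2.INTER_CUBIC))
E
```

```text
bigA [660.4 199.9 101.1] [1.9, 1.9]
[662.5 195.5 115. ]
bigB [669.3  72.5  79.6] [0.4, 0.4]
[672.   77.3 115. ]
smA [565.5  65.   84.3] [0.6, 0.6, 0.8]
[567.9  65.6  89. ]
smB [ 656.1 -190.4   87.6] [0.4, 0.1, 0.3]
[ 656.5 -189.5   89. ]
```

View pics/crop.png

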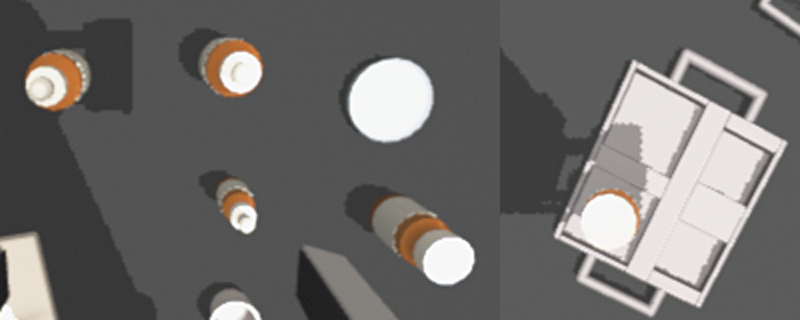

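The crop confirms it: at left are the bulb-topped bottles (45,85), (240,70), (243,215) and the big flat cap (447,260) that stays. At right is the stray's flat cap (610,222) in the middle carrier. I'll move to the stray.

```bash
python3 -m crank '[[[1,-0.006,-0.006,-0.01,0,0,0],[1,-0.014,-0.031,-0.008,0,0,0],[1,-0.014,-0.031,-0.008,0,0,0],[1,-0.014,-0.031,-0.008,0,0,0],[1,-0.014,-0.031,-0.008,0,0,0],[1,-0.014,-0.031,-0.008,0,0,0],[1,-0.014,-0.031,-0.008,0,0,0],[1,-0.014,-0.031,-0.008,0,0,0],[1,-0.014,-0.031,-0.008,0,0,0],[1,-0.014,-0.031,-0.008,0,0,0],[1,-0.014,-0.031,-0.008,0,0,0],[1,-0.014,-0.031,-0.008,0,0,0],[1,-0.014,-0.031,-0.008,0,0,0],[1,-0.014,-0.031,-0.008,0,0,0],[1,0,0,0,0,0,0],[1,0,0,0,0,0,0]]]'
```

```text
clock: 7.05
position: [432.1, -278.1, 200.5]
tool_rot: [-0.0, 1.0, 0.002, 0.0]
wrist_force: [0.6, 0.3, -0.6]
finger_gap: 94.1
gripper_force: 0.0
```

```bash
python3 -m crank '[[[1,0,0,-0.01,0,0,0],[1,0,0,-0.02,0,0,0],[1,0,0,-0.025,0,0,0],[1,0,0,-0.025,0,0,0],[1,0,0,-0.025,0,0,0],[1,0,0,-0.02,0,0,0],[1,0,0,-0.014,0,0,0],[1,0,0,-0.007,0,0,0],[1,0,0,0,0,0,0],[0.3,0,0,0,0,0,0],[0.3,0,0,0,0,0,0],[0.3,0,0,0,0,0,0],[0.3,0,0,0,0,0,0],[0.3,0,0,0,0,0,0],[0.3,0,0,0,0,0,0],[0.3,0,0,0,0,0,0]]]'
```

```text
clock: 9.05
position: [432.5, -278.5, 54.5]
tool_rot: [-0.0, 1.0, 0.002, 0.0]
wrist_force: [-0.6, -0.5, -1.0]
finger_gap: 38.0
gripper_force: 30.0
```

```bash
python3 -m crank '[[[0.3,0,0,0.005,0,0,0],[0.3,0,0,0.015,0,0,0],[0.3,0,0,0.025,0,0,0],[0.3,0,0,0.03,0,0,0],[0.3,0,0,0.03,0,0,0],[0.3,0,0,0.025,0,0,0],[0.3,0.005,0.01,0.02,0,0,0],[0.3,0.01,0.02,0,0,0,0],[0.3,0.015,0.03,0,0,0,0],[0.3,0.015,0.035,0,0,0,0],[0.3,0.015,0.035,0,0,0,0],[0.3,0.01,0.035,0,0,0,0],[0.3,0,0.035,0,0,0,0],[0.3,0,0.035,0,0,0,0],[0.3,0,0.035,0,0,0,0],[0.3,0,0.03,0,0,0,0],[0.3,0,0.02,0,0,0,0],[0.3,0,0.01,0,0,0,0],[0.3,0,0,0,0,0,0]]]'
python3 -m crank '[[[0.3,0,0.02,0,0,0,0],[0.3,0,0.03,0,0,0,0],[0.3,0,0.035,0,0,0,0],[0.3,-0.005,0.035,0,0,0,0],[0.3,-0.01,0.035,0,0,0,0],[0.3,-0.015,0.035,0,0,0,0],[0.3,-0.015,0.03,0,0,0,0],[0.3,-0.015,0.02,0,0,0,0],[0.3,-0.008,0.013,0,0,0,0],[0.3,0,0.005,0,0,0,0],[0.3,0,0,0,0,0,0],[0.3,0,0,0,0,0,0]]]'; python3 snap.py w5
```

```text
clock: 11.42
position: [502.5, 51.6, 204.9]
tool_rot: [0.0, 1.0, 0.002, 0.0]
wrist_force: [-0.4, -1.3, -1.4]
finger_gap: 38.7
gripper_force: 30.0
clock: 12.92
position: [435.1, 308.7, 204.4]
tool_rot: [0.0, 1.0, 0.001, -0.0]
wrist_force: [-0.1, 0.2, -1.3]
finger_gap: 38.1
gripper_force: 30.0
[513.17998657 308.65834779 364.06148514]
```

```bash
python3 -m crank '[[[0.3,0,0,-0.015,0,0,0],[0.3,0,0,-0.025,0,0,0],[0.3,0,0,-0.03,0,0,0],[0.3,0,0,-0.03,0,0,0],[0.3,0,0,-0.02,0,0,0],[0.3,0,0,-0.01,0,0,0],[0.3,0,0,-0.006,0,0,0],[0.3,0,0,0,0,0,0],[0.3,0,0,0,0,0,0]]]'
python3 - <<'E'
from h import *
import pickle
k=.64
M={n:pickle.load(open(f'pics/{n}.pkl','rb')) for n in('w3','w4')}
print(tri([ray(M['w3'],241*k,188*k),ray(M['w4'],311*k,331*k)]))
E
```

```text
clock: 14.1
position: [434.8, 309.8, 69.1]
tool_rot: [-0.0, 1.0, 0.002, 0.0]
wrist_force: [0.3, -0.2, -1.7]
finger_gap: 38.3
gripper_force: 30.0
(array([528.71130142, 225.05856708,   5.93480719]), [0.7, 0.7])
```

```bash
python3 -m crank '[[[0.3,0,0,-0.0015,0,0,0],[0.3,0,0,-0.0015,0,0,0],[0.3,0,0,0,0,0,0]]]'
```

```text
clock: 14.48
position: [434.6, 309.6, 65.5]
tool_rot: [-0.0, 1.0, 0.002, 0.0]
wrist_force: [0.2, -0.3, -1.3]
finger_gap: 38.6
gripper_force: 30.0
```

```bash
python3 -m crank '[[[0.3,0,0,-0.001,0,0,0],[0.3,0,0,0,0,0,0]]]'
```

```text
clock: 14.72
position: [434.8, 309.5, 65.4]
tool_rot: [0.0, 1.0, 0.002, 0.0]
wrist_force: [-3.8, -5.2, 18.6]
finger_gap: 37.9
gripper_force: 30.0
```

Contact with the slab. Releasing and rising.

```bash
python3 -m crank '[[[0.5,0,0,0.0005,0,0,0],[0.6,0,0,0,0,0,0],[0.8,0,0,0,0,0,0],[0.8,0,0,0,0,0,0],[0.8,0,0,0.01,0,0,0],[0.8,0,0,0.02,0,0,0],[0.8,0,0,0.03,0,0,0],[0.8,0,0,0.03,0,0,0],[0.8,0,0,0.03,0,0,0],[0.8,0,0,0.03,0,0,0],[0.8,0,0,0.02,0,0,0],[0.8,0.005,-0.01,0.01,0,0,0],[0.8,0.01,-0.025,0,0,0,0],[0.8,0.01,-0.025,0,0,0,0],[0.8,0.01,-0.025,0,0,0,0],[0.8,0.01,-0.02,0,0,0,0],[0.8,0.005,-0.01,0,0,0,0],[0.8,0,0,0,0,0,0],[0.8,0,0,0,0,0,0]]]'; python3 snap.py w6
```

```text
clock: 17.1
position: [484.1, 195.3, 245.0]
tool_rot: [-0.0, 1.0, 0.002, -0.0]
wrist_force: [-1.0, -0.3, 0.0]
finger_gap: 75.2
gripper_force: 0.0
[562.17786449 195.3489605  404.73646066]
```

View pics/w6v.png

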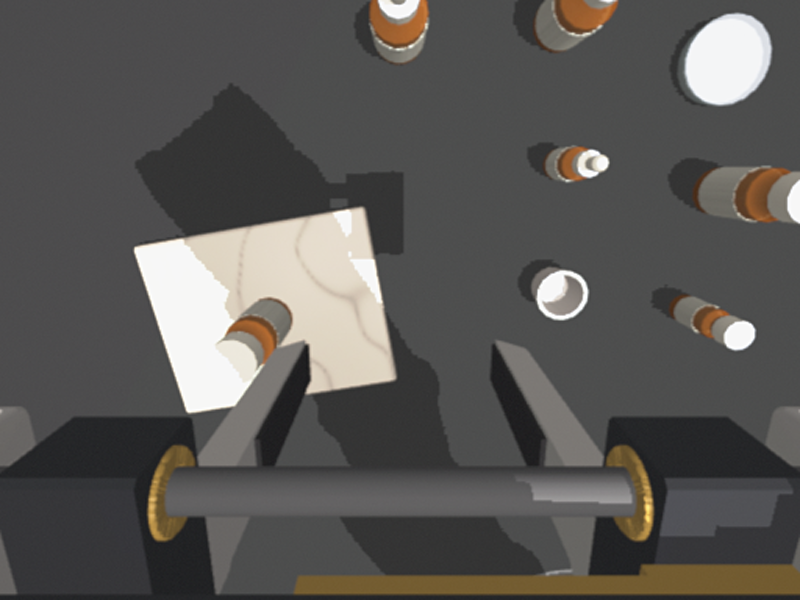

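The stray stands upright on the slab, around (265,325). The small dropper bulb is at (599,163), collar at (583,162). The big bottle A body sits at column 399.

```bash
python3 - <<'E'
from h import *
import pickle
k=.64
M={n:pickle.load(open(f'pics/{n}.pkl','rb')) for n in('w2','w3','w4','w6')}
d={'w2':(167,144),'w3':(406,146),'w4':(473,322),'w6':(600,162)}
print(tri([ray(M[x],d[x][0]*k,d[x][1]*k) for x in d]), plane(M['w6'],600*k,162*k,88))
for z in(30,60): print(plane(M['w6'],400*k,(62 if z==30 else 30)*k,0))
E
```

```text
(array([565.71833315,  64.71584779,  85.47998336]), [0.5, 0.9, 1.0, 0.8]) [566.10323977  65.04967311  88.        ]
[642.47331869 196.45500127   0.        ]
[665.1819804  196.57629278   0.        ]
```

```bash
python3 -m crank '[[[0.7,0.006,-0.01,0,0,0,0],[0.7,0.016,-0.025,0,0,0,0],[0.7,0.018,-0.028,0,0,0,0],[0.7,0.018,-0.028,0,0,0,0],[0.7,0.016,-0.025,0,0,0,0],[0.7,0.008,-0.014,-0.01,0,0,0],[0.7,0,0,-0.03,0,0,0],[0.7,0,0,-0.03,0,0,0],[0.7,0,0,-0.03,0,0,0],[0.7,0,0,-0.03,0,0,0],[0.7,0,0,-0.03,0,0,0],[0.7,0,0,-0.02,0,0,0],[0.7,0,0,-0.015,0,0,0],[0.7,0,0,-0.006,0,0,0],[0.7,0,0,0,0,0,0]]]'
```

```text
clock: 19.02
position: [566.6, 64.6, 44.1]
tool_rot: [-0.0, 1.0, 0.002, 0.0]
wrist_force: [0.2, 0.1, 0.6]
finger_gap: 65.7
gripper_force: 0.0
```

```bash
python3 -m crank '[[[0.15,0,0,0,0,0,0],[0.15,0,0,0,0,0,0],[0.15,0,0,0,0,0,0],[0.15,0,0,0,0,0,0],[0.15,0,0,0,0,0,0],[0.15,0,0,0,0,0,0],[0.15,0,0,0,0,0,0],[0.15,0,0,0,0,0,0]]]'
```

```text
clock: 20.02
position: [566.5, 64.5, 44.0]
tool_rot: [-0.0, 1.0, 0.002, 0.0]
wrist_force: [1.6, -0.9, 3.8]
finger_gap: 24.5
gripper_force: 30.0
```

```bash
python3 -m crank '[[[0.15,0,0,0.005,0,0,0],[0.15,0,0,0.015,0,0,0],[0.15,0,0,0.03,0,0,0],[0.15,0,0,0.035,0,0,0],[0.15,0,0,0.035,0,0,0],[0.15,0,0,0.03,0,0,0],[0.15,-0.003,-0.01,0.01,0,0,0],[0.15,-0.01,-0.03,0,0,0,0],[0.15,-0.013,-0.037,0,0,0,0],[0.15,-0.013,-0.037,0,0,0,0],[0.15,-0.013,-0.037,0,0,0,0],[0.15,-0.013,-0.037,0,0,0,0],[0.15,-0.013,-0.037,0,0,0,0],[0.15,-0.013,-0.037,0,0,0,0],[0.15,-0.013,-0.037,0,0,0,0],[0.15,-0.013,-0.037,0,0,0,0],[0.15,-0.013,-0.037,0,0,0,0],[0.15,-0.01,-0.026,0,0,0,0],[0.15,-0.004,-0.01,0,0,0,0],[0.15,0,0,0,0,0,0]]]'
python3 snap.py w7
```

```text
clock: 22.52
position: [422.1, -344.4, 203.7]
tool_rot: [-0.0, 1.0, 0.001, -0.0]
wrist_force: [0.5, 0.5, 0.1]
finger_gap: 24.1
gripper_force: 30.0
[ 500.2203612  -344.47796632  363.37553324]
```

View pics/w7v.png

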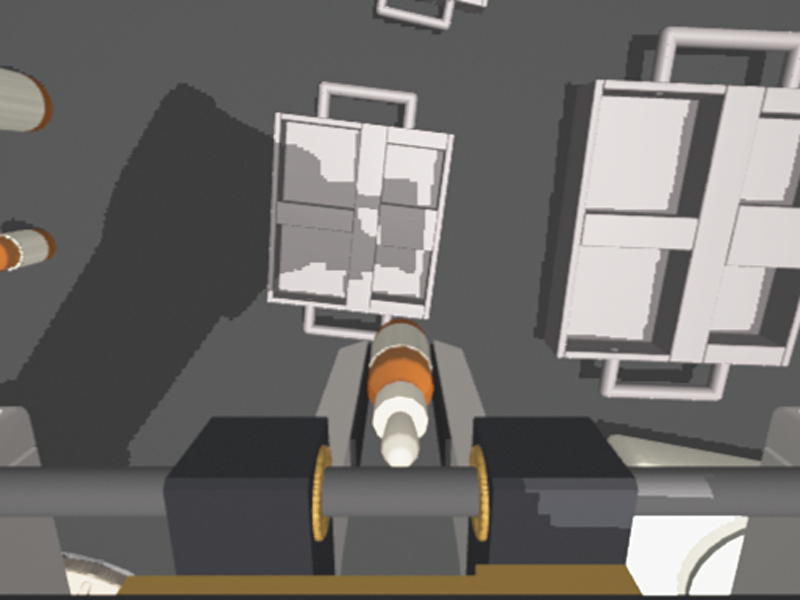

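The carrier is seen squarely, with outer wall corners at (275,113), (453,133), (428,318) and (268,299), and all pockets empty. The small dropper hangs upright in the grip at (400,390).

```bash
python3 - <<'E'
from h import *
import pickle
np.set_printoptions(precision=1,suppress=True)
k=.64;M={n:pickle.load(open(f'pics/{n}.pkl','rb')) for n in('w1','w2','w7')}
Q={'w7':[(275,113),(453,133),(428,318),(268,299)],'w1':[(401,80),(521,143),(453,270),(340,215)],'w2':[(545,180),(673,197),(638,330),(520,316)]}
w=np.array([plane(M['w7'],a*k,b*k,24)[:2] for a,b in Q['w7']]);print(w,w.mean(0))
C=[tri([ray(M[n],Q[n][i][0]*k,Q[n][i][1]*k) for n in Q]) for i in range(4)]
c=np.mean([x[0] for x in C],0);print([x[0] for x in C],c)
c=c[:2];e=w[0]+w[3]-w[1]-w[2];t=np.arctan2(e[1],e[0]);print(np.degrees(t))
e=w[3]+w[2]-w[1]-w[0];print(np.degrees(np.arctan2(e[1],e[0]))-90)
t=np.radians(83.4)
for x,y in[(30,36),(30,-36),(-37,36),(-37,-36)]: print(x,y,c+[x*np.cos(t)-y*np.sin(t),x*np.sin(t)+y*np.cos(t)])
E
```

```text
[[ 535.5 -258.3]
 [ 523.  -380.4]
 [ 388.6 -365.8]
 [ 403.3 -243.9]] [ 462.6 -312.1]
[array([ 535.9, -257.9,   19.4]), array([ 522. , -380.9,   21.5]), array([ 388.1, -365.7,   22.6]), array([ 402.3, -243.4,   21.8])] [ 462.1 -312.    21.3]
83.64374137803622
83.79508058326127
30 36 [ 429.7 -278. ]
30 -36 [ 501.3 -286.3]
-37 36 [ 422.  -344.6]
-37 -36 [ 493.6 -352.9]
```

```bash
python3 -m crank '[[[0.15,0,0,-0.01,0,0,0],[0.15,0,0,-0.03,0,0,0],[0.15,0,0,-0.035,0,0,0],[0.15,0,0,-0.03,0,0,0],[0.15,0,0,-0.02,0,0,0],[0.15,0,0,-0.014,0,0,0],[0.15,0,0,-0.01,0,0,0],[0.15,0,0,-0.005,0,0,0],[0.15,0,0,0,0,0,0],[0.15,0,0,-0.001,0,0,0],[0.15,0,0,0,0,0,0]]]'
```

```text
clock: 23.95
position: [422.6, -344.6, 49.3]
tool_rot: [0.0, 1.0, 0.002, 0.0]
wrist_force: [0.1, 0.1, -0.1]
finger_gap: 24.6
gripper_force: 30.0
```

```bash
python3 -m crank '[[[0.15,0,0,-0.001,0,0,0],[0.15,0,0,0,0,0,0]]]'; python3 -m crank '[[[0.15,0,0,-0.001,0,0,0],[0.15,0,0,0,0,0,0]]]'
```

```text
clock: 24.2
position: [422.5, -344.5, 48.0]
tool_rot: [0.0, 1.0, 0.002, 0.0]
wrist_force: [-0.2, 0.4, 0.7]
finger_gap: 24.1
gripper_force: 30.0
clock: 24.45
position: [422.8, -344.6, 47.9]
tool_rot: [0.0, 1.0, 0.002, 0.0]
wrist_force: [-4.2, 3.2, 18.9]
finger_gap: 24.1
gripper_force: 30.0
```

On the floor. Releasing, rising and moving to small dropper B.

```bash
python3 -m crank '[[[0.4,0,0,0.0005,0,0,0],[0.6,0,0,0,0,0,0],[0.7,0,0,0,0,0,0],[0.7,0,0,0,0,0,0],[0.7,0,0,0.01,0,0,0],[0.7,0,0,0.025,0,0,0],[0.7,0,0,0.035,0,0,0],[0.7,0,0,0.035,0,0,0],[0.7,0,0,0.03,0,0,0],[0.7,0.014,0.01,0.015,0,0,0],[0.7,0.03,0.02,0,0,0,0],[0.7,0.035,0.023,0,0,0,0],[0.7,0.035,0.023,0,0,0,0],[0.7,0.035,0.023,0,0,0,0],[0.7,0.035,0.023,0,0,0,0],[0.7,0.03,0.02,0,0,0,0],[0.7,0.014,0.009,0,0,0,0],[0.7,0.005,0.003,0,0,0,0],[0.7,0,0,0,0,0,0]]]'
```

```text
clock: 26.82
position: [655.0, -191.0, 197.2]
tool_rot: [0.0, 1.0, 0.002, -0.0]
wrist_force: [-0.0, 0.1, 0.4]
finger_gap: 65.7
gripper_force: 0.0
```

```bash
python3 -m crank '[[[0.7,0.001,0.001,-0.01,0,0,0],[0.7,0,0,-0.03,0,0,0],[0.7,0,0,-0.035,0,0,0],[0.7,0,0,-0.035,0,0,0],[0.7,0,0,-0.025,0,0,0],[0.7,0,0,-0.012,0,0,0],[0.7,0,0,-0.006,0,0,0],[0.7,0,0,0,0,0,0],[0.15,0,0,0,0,0,0],[0.15,0,0,0,0,0,0],[0.15,0,0,0,0,0,0],[0.15,0,0,0,0,0,0],[0.15,0,0,0,0,0,0],[0.15,0,0,0,0,0,0],[0.15,0,0,0,0,0,0]]]'
```

```text
clock: 28.7
position: [656.5, -189.5, 44.5]
tool_rot: [-0.0, 1.0, 0.002, 0.0]
wrist_force: [1.0, 0.9, 1.0]
finger_gap: 24.5
gripper_force: 29.9
```

```bash
python3 -m crank '[[[0.15,0,0,0.005,0,0,0],[0.15,0,0,0.015,0,0,0],[0.15,0,0,0.03,0,0,0],[0.15,0,0,0.035,0,0,0],[0.15,0,0,0.035,0,0,0],[0.15,0,0,0.025,0,0,0],[0.15,-0.008,-0.008,0.01,0,0,0],[0.15,-0.022,-0.022,0,0,0,0],[0.15,-0.025,-0.025,0,0,0,0],[0.15,-0.025,-0.025,0,0,0,0],[0.15,-0.025,-0.025,0,0,0,0],[0.15,-0.025,-0.025,0,0,0,0],[0.15,-0.022,-0.022,0,0,0,0],[0.15,-0.008,-0.008,0,0,0,0],[0.15,-0.003,-0.003,0,0,0,0],[0.15,0,0,0,0,0,0],[0.15,0,0,0,0,0,0]]]'
```

```text
clock: 30.82
position: [494.3, -351.5, 199.4]
tool_rot: [-0.0, 1.0, 0.003, 0.0]
wrist_force: [-0.4, -0.2, -0.6]
finger_gap: 24.0
gripper_force: 29.9
```

```bash
python3 -m crank '[[[0.15,-0.0005,-0.001,-0.01,0,0,0],[0.15,0,0,-0.03,0,0,0],[0.15,0,0,-0.035,0,0,0],[0.15,0,0,-0.03,0,0,0],[0.15,0,0,-0.02,0,0,0],[0.15,0,0,-0.012,0,0,0],[0.15,0,0,-0.009,0,0,0],[0.15,0,0,-0.004,0,0,0],[0.15,0,0,0,0,0,0],[0.15,0,0,-0.001,0,0,0],[0.15,0,0,0,0,0,0]]]';python3 -m crank '[[[0.15,0,0,-0.001,0,0,0],[0.15,0,0,0,0,0,0]]]'
```

```text
clock: 32.2
position: [493.2, -353.6, 48.8]
tool_rot: [0.0, 1.0, 0.002, 0.0]
wrist_force: [-0.3, -0.9, -1.0]
finger_gap: 24.1
gripper_force: 29.9
clock: 32.45
position: [493.4, -353.8, 48.3]
tool_rot: [0.0, 1.0, 0.002, 0.0]
wrist_force: [-2.3, 0.5, 10.1]
finger_gap: 24.4
gripper_force: 29.9
```

```bash
python3 -m crank '[[[0.4,0,0,0.0005,0,0,0],[0.6,0,0,0,0,0,0],[0.7,0,0,0,0,0,0],[0.7,0,0,0,0,0,0],[0.7,0,0,0.01,0,0,0],[0.7,0,0,0.025,0,0,0],[0.7,0,0,0.035,0,0,0],[0.7,0,0,0.035,0,0,0],[0.7,0,0,0.035,0,0,0],[0.9,0.006,0.01,0.03,0,0,0],[0.9,0.014,0.034,0.02,0,0,0],[0.9,0.016,0.04,0,0,0,0],[0.9,0.016,0.04,0,0,0,0],[0.9,0.016,0.04,0,0,0,0],[0.9,0.016,0.04,0,0,0,0],[0.9,0.016,0.04,0,0,0,0],[0.9,0.014,0.034,0,0,0,0],[0.9,0.006,0.01,0,0,0,0],[0.9,0,0,0,0,0,0],[0.9,0,0,0,0,0,0]]]';python3 snap.py w8
```

```text
clock: 34.95
position: [612.6, -67.0, 238.1]
tool_rot: [0.0, 1.0, 0.001, -0.0]
wrist_force: [0.3, -0.4, -0.7]
finger_gap: 84.2
gripper_force: 0.0
[690.6912522  -67.00806181 397.76954715]
```

View pics/w8v.png

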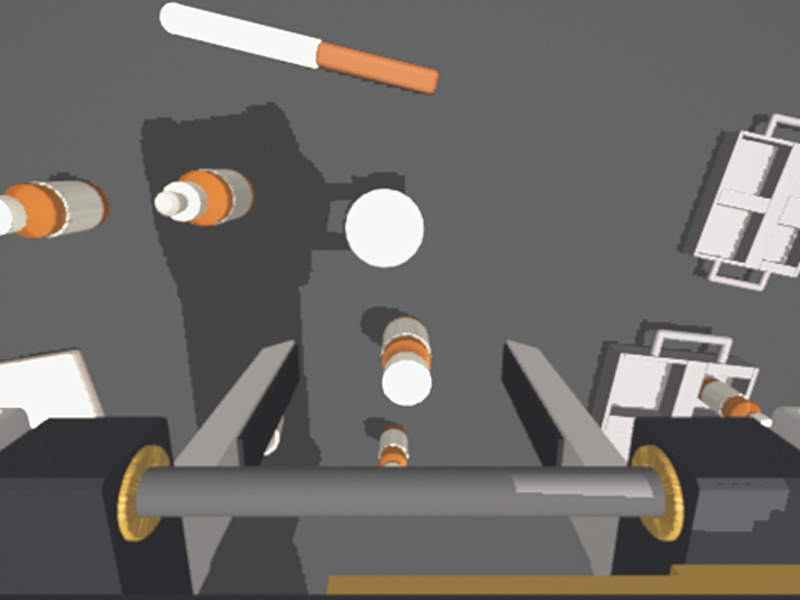

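Small dropper B stands in its pocket at (735,405). The big dropper B bulb is at (167,203) and its collar at (185,201). I'll triangulate with w4.

```bash
python3 - <<'E'
from h import *
import pickle
np.set_printoptions(precision=1,suppress=True)
k=.64;M={n:pickle.load(open(f'pics/{n}.pkl','rb')) for n in('w4','w8')}
print(tri([ray(M['w4'],469*k,203*k),ray(M['w8'],167*k,203*k)]), plane(M['w8'],167*k,203*k,115))
E
```

```text
(array([670.3,  76.2, 107.6]), [1.2, 1.2]) [669.6  72.6 115. ]
```

```bash
python3 -m crank '[[[0.9,0.008,0.0205,0,0,0,0],[0.9,0.014,0.034,0,0,0,0],[0.9,0.014,0.034,0,0,0,0],[0.9,0.014,0.034,0,0,0,0],[0.9,0.008,0.02,0,0,0,0],[0.9,0,0,-0.02,0,0,0],[0.9,0,0,-0.03,0,0,0],[0.9,0,0,-0.035,0,0,0],[0.9,0,0,-0.035,0,0,0],[0.9,0,0,-0.03,0,0,0],[0.9,0,0,-0.02,0,0,0],[0.9,0,0,-0.012,0,0,0],[0.9,0,0,-0.006,0,0,0],[0.9,0,0,0,0,0,0]]]';python3 -m crank '[[[0.3,0,0,0,0,0,0],[0.3,0,0,0,0,0,0],[0.3,0,0,0,0,0,0],[0.3,0,0,0,0,0,0],[0.3,0,0,0,0,0,0],[0.3,0,0,0,0,0,0],[0.3,0,0,0,0,0,0]]]'
```

```text
clock: 36.75
position: [671.2, 76.9, 50.2]
tool_rot: [-0.0, 1.0, 0.002, 0.0]
wrist_force: [-0.1, -0.2, -0.2]
finger_gap: 84.6
gripper_force: 0.0
clock: 37.62
position: [671.0, 76.9, 50.0]
tool_rot: [0.0, 1.0, 0.002, 0.0]
wrist_force: [0.1, -1.6, 0.6]
finger_gap: 38.5
gripper_force: 30.0
```

```bash
python3 -m crank '[[[0.3,0,0,0.005,0,0,0],[0.3,0,0,0.015,0,0,0],[0.3,0,0,0.03,0,0,0],[0.3,0,0,0.035,0,0,0],[0.3,0,0,0.035,0,0,0],[0.3,0,0,0.025,0,0,0],[0.3,-0.006,-0.008,0.015,0,0,0],[0.3,-0.018,-0.027,0,0,0,0],[0.3,-0.023,-0.034,0,0,0,0],[0.3,-0.023,-0.034,0,0,0,0],[0.3,-0.023,-0.034,0,0,0,0],[0.3,-0.023,-0.034,0,0,0,0],[0.3,-0.023,-0.034,0,0,0,0],[0.3,-0.023,-0.034,0,0,0,0],[0.3,-0.023,-0.034,0,0,0,0],[0.3,-0.023,-0.034,0,0,0,0],[0.3,-0.021,-0.03,0,0,0,0],[0.3,-0.009,-0.014,0,0,0,0],[0.3,-0.003,-0.004,0,0,0,0],[0.3,0,0,0,0,0,0]]]'
```

```text
clock: 40.12
position: [430.4, -277.3, 210.0]
tool_rot: [-0.0, 1.0, 0.002, 0.0]
wrist_force: [-0.4, -0.5, -0.8]
finger_gap: 38.3
gripper_force: 30.0
```

```bash
python3 -m crank '[[[0.3,-0.0005,-0.0005,-0.01,0,0,0],[0.3,0,0,-0.03,0,0,0],[0.3,0,0,-0.035,0,0,0],[0.3,0,0,-0.03,0,0,0],[0.3,0,0,-0.02,0,0,0],[0.3,0,0,-0.014,0,0,0],[0.3,0,0,-0.01,0,0,0],[0.3,0,0,-0.005,0,0,0],[0.3,0,0,0,0,0,0],[0.3,0,0,-0.001,0,0,0],[0.3,0,0,0,0,0,0]]]';python3 -m crank '[[[0.3,0,0,-0.001,0,0,0],[0.3,0,0,0,0,0,0]]]'
```

```text
clock: 41.5
position: [429.7, -278.6, 55.3]
tool_rot: [0.0, 1.0, 0.002, 0.0]
wrist_force: [-0.2, -0.1, -0.4]
finger_gap: 38.3
gripper_force: 30.0
clock: 41.75
position: [429.5, -278.5, 54.0]
tool_rot: [0.0, 1.0, 0.002, 0.0]
wrist_force: [0.5, 0.8, -1.4]
finger_gap: 38.5
gripper_force: 30.0
```

```bash
python3 -m crank '[[[0.3,0,0,-0.001,0,0,0],[0.3,0,0,0,0,0,0]]]'
```

```text
clock: 42.0
position: [429.7, -278.6, 53.8]
tool_rot: [0.0, 1.0, 0.002, 0.0]
wrist_force: [-4.5, 2.3, 19.0]
finger_gap: 38.5
gripper_force: 30.0
```

```bash
python3 -m crank '[[[0.45,0,0,0.0005,0,0,0],[0.55,0,0,0,0,0,0],[0.6,0,0,0,0,0,0],[0.6,0,0,0,0,0,0],[0.6,0,0,0.01,0,0,0],[0.6,0,0,0.025,0,0,0],[0.6,0,0,0.035,0,0,0],[0.6,0,0,0.035,0,0,0],[0.6,0,0,0.035,0,0,0],[0.9,0.005,0.01,0.02,0,0,0],[0.9,0.015,0.03,0,0,0,0],[0.9,0.02,0.04,0,0,0,0],[0.9,0.02,0.04,0,0,0,0],[0.9,0.02,0.04,0,0,0,0],[0.9,0.02,0.04,0,0,0,0],[0.9,0.02,0.04,0,0,0,0],[0.9,0.02,0.04,0,0,0,0],[0.9,0.02,0.04,0,0,0,0],[0.9,0.02,0.04,0,0,0,0],[0.9,0.015,0.03,0,0,0,0]]]';python3 -m crank '[[[0.9,0.012,0.026,0,0,0,0],[0.9,0.005,0.01,0,0,0,0],[0.9,0,0,0,0,0,0],[0.9,0,0,0,0,0,0]]]'; python3 snap.py w9
```

```text
clock: 44.5
position: [624.9, 113.5, 214.1]
tool_rot: [-0.0, 1.0, 0.002, 0.0]
wrist_force: [0.3, -1.0, -0.3]
finger_gap: 84.8
gripper_force: 0.0
clock: 45.0
position: [641.3, 146.0, 213.6]
tool_rot: [0.0, 1.0, 0.001, 0.0]
wrist_force: [0.9, 0.0, 0.3]
finger_gap: 84.6
gripper_force: 0.0
[719.37571794 146.14575653 373.32293144]
```

View pics/w9v.png

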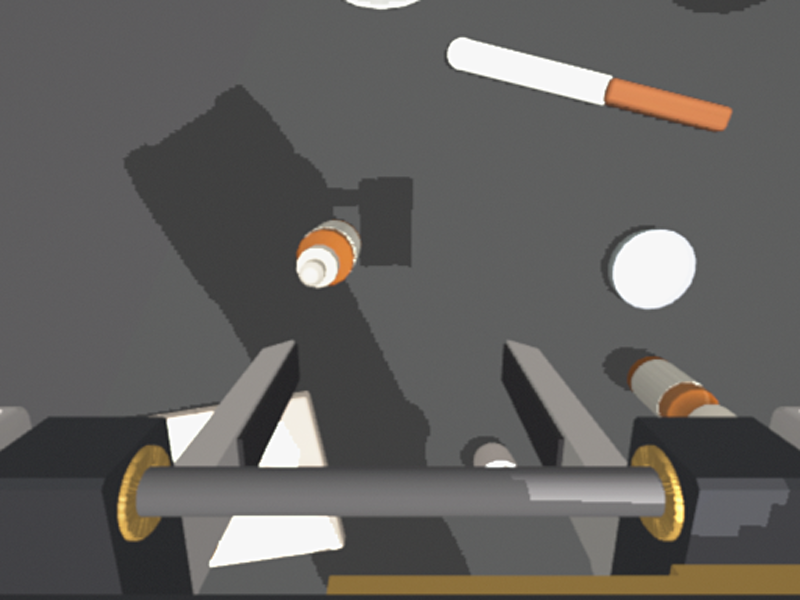

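Big dropper A is alone, with its bulb at (313,272).

```bash
python3 - <<'E'
from h import *
import pickle
np.set_printoptions(precision=1,suppress=True)
k=.64;M={n:pickle.load(open(f'pics/{n}.pkl','rb')) for n in('w4','w9')}
print(tri([ray(M['w4'],314*k,215*k),ray(M['w9'],313*k,272*k)]), plane(M['w9'],313*k,272*k,116))
E
```

```text
(array([663.1, 194.5, 120.9]), [0.0, 0.0]) [662.  195.4 116. ]
```

```bash
python3 -m crank '[[[0.9,0.005,0.0115,0,0,0,0],[0.9,0.009,0.022,0,0,0,0],[0.9,0.007,0.016,0,0,0,0],[0.9,0,0,-0.02,0,0,0],[0.9,0,0,-0.03,0,0,0],[0.9,0,0,-0.035,0,0,0],[0.9,0,0,-0.03,0,0,0],[0.9,0,0,-0.025,0,0,0],[0.9,0,0,-0.015,0,0,0],[0.9,0,0,-0.0085,0,0,0],[0.9,0,0,0,0,0,0]]]';python3 -m crank '[[[0.3,0,0,0,0,0,0],[0.3,0,0,0,0,0,0],[0.3,0,0,0,0,0,0],[0.3,0,0,0,0,0,0],[0.3,0,0,0,0,0,0],[0.3,0,0,0,0,0,0],[0.3,0,0,0,0,0,0]]]'
```

```text
clock: 46.42
position: [662.3, 196.9, 49.7]
tool_rot: [0.0, 1.0, 0.002, -0.0]
wrist_force: [0.3, -0.7, 0.5]
finger_gap: 84.5
gripper_force: 0.0
clock: 47.3
position: [662.5, 197.0, 50.0]
tool_rot: [-0.0, 1.0, 0.002, 0.0]
wrist_force: [0.2, -0.6, 1.2]
finger_gap: 37.7
gripper_force: 30.0
```

```bash
python3 -m crank '[[[0.3,0,0,0.005,0,0,0],[0.3,0,0,0.015,0,0,0],[0.3,0,0,0.03,0,0,0],[0.3,0,0,0.035,0,0,0],[0.3,0,0,0.035,0,0,0],[0.3,0,0,0.025,0,0,0],[0.3,-0.006,-0.014,0.015,0,0,0],[0.3,-0.0115,-0.035,0,0,0,0],[0.3,-0.0115,-0.035,0,0,0,0],[0.3,-0.0115,-0.035,0,0,0,0],[0.3,-0.0115,-0.035,0,0,0,0],[0.3,-0.0115,-0.035,0,0,0,0],[0.3,-0.0115,-0.035,0,0,0,0],[0.3,-0.0115,-0.035,0,0,0,0],[0.3,-0.0115,-0.035,0,0,0,0],[0.3,-0.0115,-0.035,0,0,0,0],[0.3,-0.0115,-0.035,0,0,0,0],[0.3,-0.0115,-0.035,0,0,0,0],[0.3,-0.006,-0.025,0,0,0,0]]]';python3 -m crank '[[[0.3,-0.0115,-0.03,0,0,0,0],[0.3,-0.0115,-0.021,0,0,0,0],[0.3,-0.003,-0.008,0,0,0,0],[0.3,0,0,0,0,0,0],[0.3,0,0,0,0,0,0]]]'
```

```text
clock: 49.68
position: [522.1, -229.2, 210.0]
tool_rot: [0.0, 1.0, 0.001, -0.0]
wrist_force: [0.9, 0.1, -1.7]
finger_gap: 38.3
gripper_force: 30.0
clock: 50.3
position: [498.4, -284.9, 210.0]
tool_rot: [-0.0, 1.0, 0.002, 0.0]
wrist_force: [-0.1, -0.2, -1.5]
finger_gap: 38.3
gripper_force: 30.0
```

```bash
python3 -m crank '[[[0.3,0.003,-0.001,-0.01,0,0,0],[0.3,0,0,-0.03,0,0,0],[0.3,0,0,-0.035,0,0,0],[0.3,0,0,-0.03,0,0,0],[0.3,0,0,-0.02,0,0,0],[0.3,0,0,-0.014,0,0,0],[0.3,0,0,-0.01,0,0,0],[0.3,0,0,-0.005,0,0,0],[0.3,0,0,0,0,0,0],[0.3,0,0,-0.001,0,0,0],[0.3,0,0,0,0,0,0]]]';python3 -m crank '[[[0.3,0,0,-0.001,0,0,0],[0.3,0,0,0,0,0,0]]]'
```

```text
clock: 51.68
position: [501.2, -287.1, 55.3]
tool_rot: [0.0, 1.0, 0.002, 0.0]
wrist_force: [-0.4, -0.9, -1.1]
finger_gap: 38.4
gripper_force: 30.0
clock: 51.92
position: [501.0, -287.0, 54.0]
tool_rot: [-0.0, 1.0, 0.002, 0.0]
wrist_force: [0.1, 0.1, -1.3]
finger_gap: 38.4
gripper_force: 30.0
```

```bash
python3 -m crank '[[[0.3,0,0,-0.001,0,0,0],[0.3,0,0,0,0,0,0]]]'
```

```text
clock: 52.18
position: [501.1, -287.0, 53.9]
tool_rot: [0.0, 1.0, 0.002, 0.0]
wrist_force: [-6.2, 3.3, 16.5]
finger_gap: 38.4
gripper_force: 30.0
```

```bash
python3 -m crank '[[[0.45,0,0,0.0005,0,0,0],[0.55,0,0,0,0,0,0],[0.6,0,0,0,0,0,0],[0.6,0,0,0,0,0,0],[0.6,0,0,0.01,0,0,0],[0.6,0,0,0.025,0,0,0],[0.6,0,0,0.035,0,0,0],[0.6,0,0,0.035,0,0,0],[0.6,0,0,0.035,0,0,0],[0.6,0,0,0.035,0,0,0],[0.6,-0.02,0.02,0.03,0,0,0],[0.6,-0.03,0.02,0.02,0,0,0],[0.6,-0.03,0.02,0,0,0,0],[0.6,0,0,0,0,0,0],[0.6,0,0,0,0,0,0]]]'; python3 snap.py w10
python3 - <<'E'
from h import *
im=capture('top');s=capture('side');w=cv2.imread('pics/w10.png')
a=cv2.resize(im[110:250,60:360],(400,187));b=cv2.resize(s[140:384,100:360],(400,375))
cv2.imwrite('pics/fin.png',np.vstack([cv2.resize(w,(800,600))[:225,:],np.hstack([np.vstack([a,np.zeros((188,400,3),np.uint8)]),b])]))
E
```

```text
clock: 54.05
position: [421.4, -227.2, 279.1]
tool_rot: [0.0, 1.0, 0.002, 0.0]
wrist_force: [-0.6, 0.4, -0.2]
finger_gap: 56.3
gripper_force: 0.0
[ 499.261512   -227.07756495  438.8853995 ]
```

View pics/fin.png

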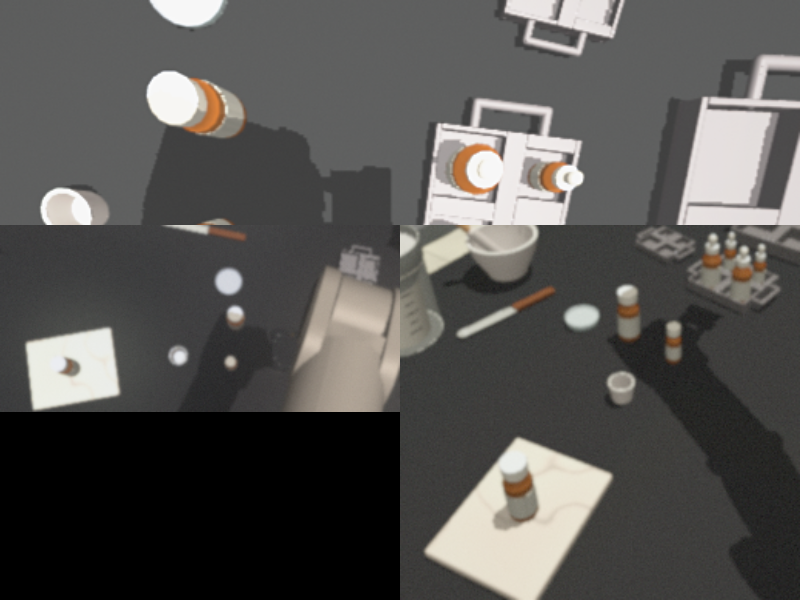

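View pics/w10v.png

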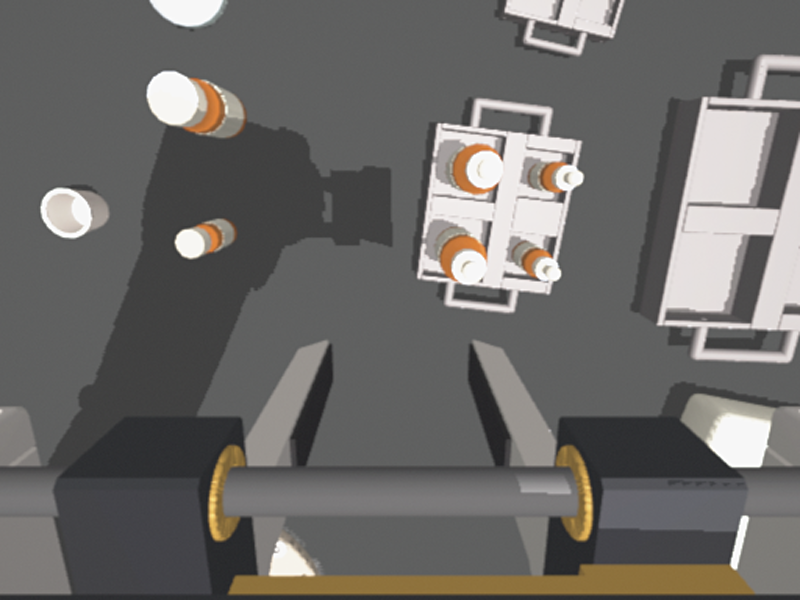

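The final views show all four droppers upright in their pockets: large at (478,168) and (463,258), small at (558,177) and (537,260). The stray stands on the slab, and the two screw-cap bottles are untouched. Handing in.

```bash
python3 -c "
from workcell import finish_job
print(finish_job())"
```

```text
the job is handed in; nothing more can be done
None
```

The job is handed in at about 54 s on the robot clock: all four droppers stand in their matching carrier pockets, the stray flat-capped bottle is upright on the marble slab, and the other two flat-capped bottles were left where they stood.

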